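# Put the dried casting blade back in its case

## Robot

A 6-joint arm with a two-finger parallel gripper is mounted at the origin on a cart in front of the work surface, level with it; the furniture and walls round the work are solid. World frame = base frame: x ahead of the robot, y to its left, z up, the work surface at z = 0. Lengths are in mm, angles in rad, forces in N, time in s.
With the tool pointing down it reaches from about 225 to 725 mm from the base axis. Payload 3.1 kg.
Tool frame: the origin (TCP) lies between the finger pads; the fingertips stand 22 mm ahead of it and the grasp point (between the pads) lies 3 mm ahead of it; z points along the fingers, y is the line along which they close (so a half turn about z gives the same grasp; the last joint's range is limited). The gripper opens to 85 mm and grips with 20 to 120 N. Pads are 22 mm wide; open, the fingers measure 114 mm over their backs; the gripper's body (76 mm by 85 mm) begins 54 mm behind the grasp point. The pads swing forward as they close: fully open they stand 13 mm farther back than shut.
Start: joints at [1.003, 0.048, 0.099, 1.622, 0, 1.443], TCP at [223.529, 475.029, 253.312] pointing down, gripper open.
Joint ranges: [-2.91, 2.91], [-0.99, 1.94], [-1.21, 1.42], [-2.12, 2.29], [-1.49, 1.47], [-3.14, 3.14]. Speed limits (rad/s): [2.79, 2.79, 3.14, 3.14, 3.14, 3.14].

## Interface

Orientations are given as a unit quaternion [w, x, y, z].
In Python, from workcell import get_state, read_camera, calibration, hand_in gives the robot as it stands. The module is installed in compiled form; this text tells all that it offers.
- The arm moves only by the tool apply_moves, never from a script. Its argument "targets" is a list of rows, each an object with "fingers": the opening, from -1 (shut) to 1 (fully open); "offset": the shift along the tool's x, y, z in mm, a list of three; "twist": the turn, a rotation vector about the tool's x, y, z in rad, a list of three. In form: [{"fingers": fingers, "offset": [dx, dy, dz], "twist": [rx, ry, rz]}, ...]. A call has 1 to 5 rows; each row is the pose to reach, as a shift and turn from the pose commanded when the call began, along the tool's axes at that moment; what a row does not reach only later rows make up. A row lasts 1/10 s, in which the tool goes at most 50 mm and 8.59 degrees, less where a joint would pass 70% of its speed; a pose out of reach is approached as far as the arm can. A call with a gripper value outside its range is refused whole. The fingers move at their own pace and stop on an object; the grip force is fixed at half the most. Time passes only in rows, so rows that repeat a pose let the fingers close. It gives the time, the measured TCP pose, the force, the opening and the grip force at its end, in the units of the state.
- get_state(): the state, without advancing time (a new reading comes with each control period).
- read_camera(name): name is "scene" or "top" or "wrist"; returns the picture (420x560x3 uint8, red, green, blue); there is no depth.
- calibration(name): a dict with "fx", "fy", "cx", "cy" (pixels), "origin" and "orientation" of the camera in the world. Camera axes: x right, y down, z forward; pixel columns grow to the right and rows downward; lengths in mm; the calibration is good to about 2 mm. A picture is of the moment at which its call begins: read the wrist's pose just before it. calibration takes no time and is no camera call; for the wrist camera it gives the pose at the moment of the call.
- hand_in(): hands the job in; it is judged then, once.
The state is a dict: "time": time; "joint_positions": joint angles; "joint_vel": joint speeds; "effort": joint torques, N m; "ee_pos": TCP position; "tcp_rot": TCP orientation; "force": force on the tool from outside, world axes, zero at the start; "torque": the same for the moment, N m; "gripper_width": opening from 0.0 (shut) to 1.0 (fully open); "gripper_force": force on a finger pad.
Only numpy, scipy, OpenCV 4.12 (cv2) and the standard library are available. Lean on these libraries where they do the work, as an engineer would, in place of code of your own. Each camera call takes 0.05 s, during which the arm holds its last target. There are 200 camera calls.

## Task

Take the wide casting blade by its backing bar out of the drying rack, turn it to the slot of its open case and lower it in gently, ground edge down, until the bar sits fully home on the case; let go of it, then shut the lid completely. Leave the narrow blade standing in the rack.

Things in the scene. Friction and masses are not known exactly. Their poses are not given: they have to be found in the camera images.
- wide_blade: Wide casting blade: steel strip 140 mm long (own y), 4 thick (own x), 30 high, ground edge below, under a dark metal backing bar 140 x 20 x 20 mm; 50 mm high in all, 0.25 kg. Stands edge down in the rack. Origin: middle of the ground edge; z up, the bar spans z = 30 to 50 mm. Same after a half turn about z.
- narrow_blade: A second blade of the same section (bar 20 x 20 mm, 50 mm high in all) but only 90 mm long, in the other outer place of the rack, 80 mm from the wide one; which of them is in front varies. Origin as for the wide blade. It stays where it is.
- drying_rack: White plastic drip tray, 150 mm (own x) x 180 mm (own y), fixed, rim 14 mm high, with two notched rails (at y = -30 and +30 mm, 10 thick, tops 34 mm up). Places at x = -40, 0 (empty) and +40 mm; notches 6.4 mm wide, floor 12 mm up, so a blade's bar is 42 to 62 mm above the bench. Origin: middle of the underside.
- blade_case: Grey case with white insert, fixed: 176 mm long (own y), 100 deep (own x -42 at the front to +58 at the hinge), rim 44 mm up, insert 42 mm up. One slot along y above the origin, 148 x 8 mm, 36 deep, 3 mm bevels widen its mouth to 14 mm. The blade hangs in the slot, its bar rests on the insert. Origin: on the bench under the slot's centre.
- slot (a point): Centre of the slot's mouth, level with the insert's top, 42 mm above the bench; axes as blade_case. A blade fully home has its origin 30 mm below this point.
- case_lid (a joint): Lid angle in rad: 0 shut, 1.7 to 1.95 as it stands open, leaning back (limit 2.0). The lid is a cover 100 mm deep, 176 wide, 24.5 high, walls 3.5 mm, hinged along the case's far long side; the stiff hinge holds it at any angle, about 2 N at its edge swings it. It cannot shut over a blade that is not home.
- lid_hinge (a point): Middle of the lid's hinge line, on the case's rear long edge, 44.5 mm above the bench and 58 mm behind the slot. It turns with the lid: own x points from the lid's front edge to the hinge, y along the hinge, z out of the lid's outer face.
- lid_edge (a point): Middle of the lid's front edge on its outer face: 100 mm from the hinge along the lid and 24.5 mm out; with the lid shut it is 69 mm above the bench.
There are look-alikes about, which are no part of the job. What is shaped like the narrow_blade but pink or purple is not meant.

How it is judged (in metres and radians):
On the way, in this order (a step that is already met when the one before it is completed fails the run):
1. the wide blade is fully home in the slot of the case, and let go, with the lid still open (z of wide_blade in the frame of slot below -0.0265 m and horizontal distance between wide_blade and slot below 0.008 m and angle between the z axis of wide_blade and the z axis of slot, either way round below 0.06 rad and contact force between the fingers and wide_blade below 0.1 N and value of joint case_lid above 0.5 rad), for 0.2 s.
2. the lid is shut (value of joint case_lid below 0.04 rad), for 0.2 s.
At the end, for the whole second after the job is handed in: The wide blade rests in the case's slot, edge down, within 3.5 mm of fully home, 8 mm of the slot's centre and 0.06 rad of upright; the lid is shut to within 0.04 rad; the narrow blade still stands in its place in the rack (moved less than 20 mm, tilted less than 0.25 rad) (z of wide_blade in the frame of slot below -0.0265 m and horizontal distance between wide_blade and slot below 0.008 m and angle between the z axis of wide_blade and the z axis of slot, either way round below 0.06 rad and value of joint case_lid below 0.04 rad and linear speed of wide_blade below 0.02 m/s and distance of narrow_blade from where it was at the start of the episode below 0.02 m and angle between narrow_blade's own z axis and vertical below 0.25 rad); the robot touches nothing.
It fails at once if the narrow blade is lifted out or knocked over (distance of narrow_blade from where it was at the start of the episode above 0.03 m or angle between narrow_blade's own z axis and vertical above 0.4 rad).
It fails at once if the wide blade is rammed hard against the case (contact force between wide_blade and blade_case above 60 N).
It fails at once if the wide blade is dropped into the slot instead of being lowered (horizontal distance between wide_blade and slot below 0.03 m and z of wide_blade in the frame of slot below 0.005 m and linear speed of wide_blade above 0.4 m/s).
It also fails if it takes over 59 s, if anything falls off the work surface, if the arm or the gripper's body presses on something with over 40 N, if the wrist force passes 120 N, or if a joint passes its speed limit or range.

## Working session

There is one attempt and no reset: what is moved stays moved. The work goes in short steps, Python scripts to look and compute and a tool call to move; the robot and the scene stay as the last step left them, time stands still between calls to the robot, and variables do not carry over. Pictures are saved under pics/ and viewed, at most 11 in all, crops included, and the job is handed in when it is done.

Besides the shell and the picture viewer there is one more tool, called after "Request:" as a command line: name --argument value ..., lists and objects as JSON in quotes. apply_moves: Moves the arm, as the interface text tells. Its arguments: {"type":"object","properties":{"targets":{"type":"array","items":{"type":"object","properties":{"fingers":{"type":"number"},"offset":{"type":"array","items":{"type":"number"}},"twist":{"type":"array","items":{"type":"number"}}}}}},"required":["targets"]}

```bash
mkdir -p pics
cat > h.py <<'E'
import numpy as np, cv2
from scipy.spatial.transform import Rotation as R
from workcell import get_state, read_camera, calibration, hand_in
def rot(q): return R.from_quat([q[1],q[2],q[3],q[0]])
def ray(c,u,v):
    d=rot(c["orientation"]).apply([(u-c["cx"])/c["fx"],(v-c["cy"])/c["fy"],1.]); return np.array(c["origin"]),d
def plane(c,u,v,z):
    o,d=ray(c,u,v); return o+d*(z-o[2])/d[2]
def tri(rs):
    A=np.zeros((3,3));b=np.zeros(3)
    for o,d in rs:
        d=d/np.linalg.norm(d);P=np.eye(3)-np.outer(d,d);A+=P;b+=P@o
    p=np.linalg.solve(A,b);return p,[np.linalg.norm((np.eye(3)-np.outer(d,d)/(d@d))@(p-o)) for o,d in rs]
def proj(c,p):
    q=rot(c["orientation"]).inv().apply(np.array(p)-c["origin"]); return q[0]/q[2]*c["fx"]+c["cx"],q[1]/q[2]*c["fy"]+c["cy"]
def save(im,n,s=1): cv2.imwrite("pics/"+n,cv2.resize(im[:,:,::-1],None,fx=s,fy=s,interpolation=cv2.INTER_CUBIC))
E
python3 - <<'E'
from h import *
s=get_state();print(s)
for n in("scene","top"):
    im=read_camera(n);np.save(n,im);save(im,n+".png",1.4);print(n,calibration(n))
E
```

```text
{'time': 0.0, 'joint_positions': array([1.00318883e+00, 4.87474822e-02, 9.75625662e-02, 1.62198489e+00,
       8.46502742e-06, 1.44300756e+00]), 'joint_vel': array([ 0.00146028,  0.00063822, -0.00010012,  0.00136309,  0.00065499,
        0.00035274]), 'effort': array([ 1.15726116e-04, -3.38777304e+01,  3.20016897e+01,  2.01891706e-02,
       -2.04961434e-04,  3.66243739e-06]), 'ee_pos': array([223.22998349, 474.55352762, 252.10110883]), 'tcp_rot': array([-4.08342385e-04,  2.18141024e-01,  9.75916536e-01, -1.11428216e-03]), 'force': array([ 0.14007694, -0.25422312, -0.47756249]), 'torque': array([ 0.02475295,  0.0006868 , -0.02113075]), 'gripper_force': 0.0, 'gripper_width': 0.999625922379786}
scene {'fx': 386.59636176865973, 'fy': 386.59636176865973, 'cx': 280.04106798440665, 'cy': 204.64193707877047, 'origin': array([ 246.80209801, -603.92848268,  783.12418018]), 'orientation': array([-0.34405422,  0.90309534, -0.24259412,  0.08481501])}
top {'fx': 436.58523555962955, 'fy': 436.58523555962955, 'cx': 277.875190396502, 'cy': 204.08050018176007, 'origin': array([ 459.59258022,  -53.34269595, 1036.92533719]), 'orientation': array([ 0.02321071, -0.69898144,  0.71451239, -0.01892732])}
```

View pics/scene.png

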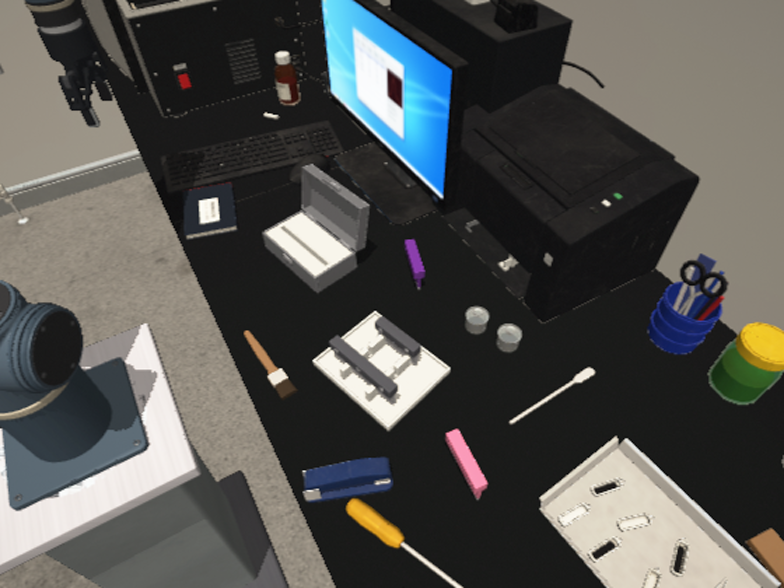

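View pics/top.png

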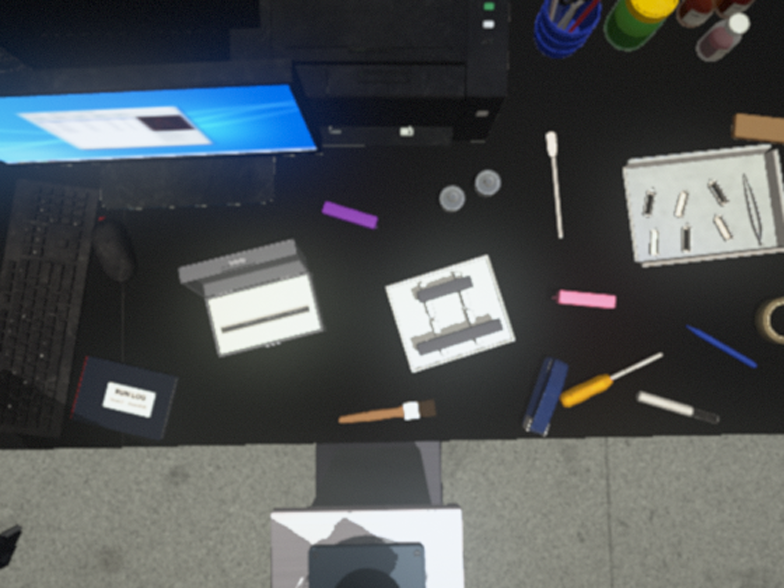

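The scene picture shows the rack at about (382,368), with the long bar in front (363,365) and a short one behind (397,336). The open case is at (315,240). Purple (414,260) and pink (466,462) are the look-alikes. The top view agrees: rack (450,313), long bar (457,337), short bar (442,289), slot (266,320). The grey bar in the front place is the longer one, so it should be the wide blade. I'll confirm that in an enlarged crop.

Run:
```python
from h import *
t=np.load("top.npy");s=np.load("scene.npy")
# top crops: rack x270-370,y178-268 ; case x122-234,y168-258 ; scene rack x220-324,y218-308; case x184-268,y114-210
def c(im,x,y,w=100,h=75): return cv2.resize(im[y:y+h,x:x+w],(400,300),interpolation=cv2.INTER_CUBIC)
o=np.vstack([np.hstack([c(t,272,184),c(t,133,180)]),np.hstack([c(s,222,222),c(s,182,120)])])
save(o,"crop.png")
```

```text
(no output)
```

View pics/crop.png

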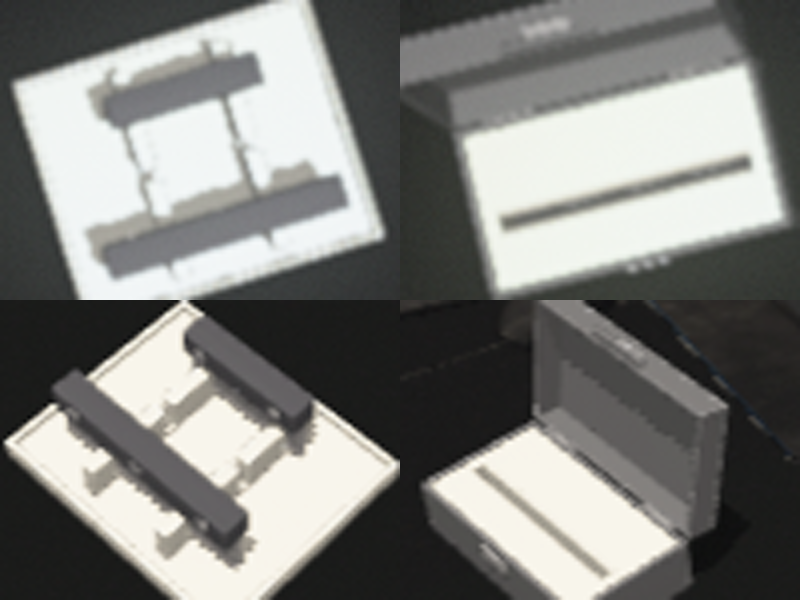

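The crop confirms it. The wide blade is the grey 140 mm bar at the front, centred at top crop (227,228) and scene crop (148,450). The short bar behind it is the narrow one. The slot centre is at top crop (626,193) and scene crop (540,520), with the lid open on the far side.

Run:
```python
from h import *
t=np.load("top.npy").astype(int);s=np.load("scene.npy").astype(int)
ct,cs=calibration("top"),calibration("scene")
def rect(mask,roi,k=None):
    x,y,w,h=roi;m=np.zeros(mask.shape,np.uint8);m[y:y+h,x:x+w]=mask[y:y+h,x:x+w]
    n,l,st,ce=cv2.connectedComponentsWithStats(m)
    out=[]
    for i in np.argsort(-st[1:,4])[:3]+1:
        r=cv2.minAreaRect(np.argwhere(l==i)[:,::-1].astype(np.float32)); out.append((st[i,4],ce[i],r))
    return out
g=t.sum(2)/3
for c in [(60,18),(57,53),(42,25),(65,50),(27,60)]: print(c,t[184+c[1],272+c[0]])
print("slot",t[180+48,133+56],t[180+55,133+30])
for thr in(95,115):
  print("bars",[(a,c.round(1),r) for a,c,r in rect(g<thr,(291,193,70,62))])
  print("slot",[(a,c.round(1),r) for a,c,r in rect(g<thr+40,(155,212,70,28))])
px=lambda x,y,x0,y0:(x0+x/4-.4,y0+y/4-.4)
S=lambda a,b:px(a,b-300,222,222); C=lambda a,b:px(a-400,b-300,182,120)
T=lambda a,b:px(a,b,272,184); TC=lambda a,b:px(a-400,b,133,180)
for nm,p,q in [("wideL",T(103,262),S(65,380)),("wideR",T(343,193),S(232,522)),("slotL",TC(503,224),C(480,470)),("slotR",TC(749,162),C(604,573)),
   ("narL",T(107,110),S(200,326)),("narR",T(258,69),S(300,408)),("caseNR",TC(785,222),C(686,548)),("lid R top",TC(737,0),C(714,405))]:
    print(nm,[a if hasattr(a,'__len__') is False and 0 else a for a in tri([ray(ct,*p),ray(cs,*q)])])
```

```text
(60, 18) [120 122 124]
(57, 53) [118 120 123]
(42, 25) [124 125 128]
(65, 50) [116 117 120]
(27, 60) [144 143 137]
slot [111 111 108] [116 116 112]
bars [(np.int32(120), array([351.4, 251.6]), ((347.5, 250.0), (8.0, 25.0), 90.0)), (np.int32(100), array([357.8, 200.6]), ((356.5, 204.0), (22.0, 7.0), 90.0)), (np.int32(56), array([296.7, 194.5]), ((299.0, 195.5), (5.0, 16.0), 90.0))]
slot [(np.int32(121), array([188.6, 228. ]), ((188.9521942138672, 227.8121795654297), (2.0791540145874023, 62.09270095825195), 75.71890258789062)), (np.int32(18), array([220.6, 238.4]), ((219.5, 238.0), (2.0, 9.0), 90.0))]
bars [(np.int32(128), array([351.1, 251.5]), ((347.0, 250.0), (8.0, 26.0), 90.0)), (np.int32(110), array([357.7, 201.2]), ((356.5, 205.0), (24.0, 7.0), 90.0)), (np.int32(64), array([297.2, 194.6]), ((300.0, 195.5), (5.0, 18.0), 90.0))]
slot [(np.int32(175), array([188.6, 227.9]), ((189.0753631591797, 227.794677734375), (2.883877754211426, 62.34132766723633), 75.65067291259766)), (np.int32(21), array([220.2, 238.4]), ((219.0, 238.0), (2.0, 10.0), 90.0)), (np.int32(2), array([224. , 212.5])
[... 339 characters left out ...]
4482237 ]), [np.float64(0.574684504424594), np.float64(0.5746845044246238)]]
slotR [array([484.60713924,  85.24292877,  43.0203826 ]), [np.float64(0.794302446394235), np.float64(0.7943024463941767)]]
narL [array([502.42642585, -94.17336084,  55.20054484]), [np.float64(1.113527536498369), np.float64(1.113527536498221)]]
narR [array([ 522.14190522, -178.52387019,   60.49905087]), [np.float64(0.14471839204887654), np.float64(0.14471839204889445)]]
caseNR [array([484.65468106,  40.4481775 , 105.02778266]), [np.float64(37.36232331455454), np.float64(37.362323314554494)]]
lid R top [array([565.44766844,  72.90094623, 161.20061912]), [np.float64(1.4369273668423557), np.float64(1.4369273668424072)]]
```

```bash
cat >> h.py <<'E'
def go(p,yaw):
    """offset+twist in tool axes to bring TCP to p, pointing down, tool y at world angle yaw(deg)"""
    s=get_state();r=rot(s["tcp_rot"]);y=np.radians(yaw)
    t=R.from_matrix(np.array([[np.sin(y),np.cos(y),0],[-np.cos(y),np.sin(y),0],[0,0,-1]]))
    print("t",s["time"],"pos",s["ee_pos"].round(1),"F",s["force"].round(1),"w",round(s["gripper_width"],3),"fg",round(s["gripper_force"],1),"j",s["joint_positions"].round(2))
    print("offset",r.inv().apply(np.array(p)-s["ee_pos"]).round(1),"twist",(r.inv()*t).as_rotvec().round(3))
E
python3 - <<'E'
from h import *
go([430,150,260],12.75)
c=calibration("wrist");s=get_state();r=rot(s["tcp_rot"]).inv()
print(r.apply(c["origin"]-s["ee_pos"]),r.apply(rot(c["orientation"]).apply([0,0,1])),r.apply(rot(c["orientation"]).apply([1,0,0])),c["fx"])
E
```

```text
Traceback (most recent call last):
  File "h.py", line 20, in go
    t=R.from_matrix(np.array([[np.sin(y),np.cos(y),0],[-np.cos(y),np.sin(y),0],[0,0,-1]]))
  File "scipy/spatial/transform/_rotation.pyx", line 1143, in scipy.spatial.transform._rotation.Rotation.from_matrix
ValueError: Non-positive determinant (left-handed or null coordinate frame) in rotation matrix 0: [[ 0.22069744  0.97534232  0.        ]
 [-0.97534232  0.22069744  0.        ]
 [ 0.          0.         -1.        ]].
```

```bash
sed -i 's/\[\[np.sin(y),np.cos(y),0\],\[-np.cos(y)/[[-np.sin(y),np.cos(y),0],[np.cos(y)/' h.py
python3 - <<'E'
from h import *
go([430,150,260],12.75)
c=calibration("wrist");s=get_state();r=rot(s["tcp_rot"]).inv()
print(r.apply(c["origin"]-s["ee_pos"]),r.apply(rot(c["orientation"]).apply([0,0,1])),r.apply(rot(c["orientation"]).apply([1,0,0])),c["fx"])
E
```

```text
t 0.1 pos [223.3 474.6 252.2] F [ 0.   0.7 -0.4] w 1.001 fg 0.0 j [ 1.    0.05  0.1   1.62 -0.    1.44]
offset [-325.3 -205.7   -7.4] twist [-0.002  0.001  0.908]
[  81.9340679    -0.98767674 -121.74834402] [-3.21023415e-01 -5.27395957e-04  9.47071111e-01] [-1.37357469e-03  9.99999052e-01  9.12770085e-05] 358.2461426994461
```

Request:
apply_moves --targets '[{"fingers": 1, "offset": [-325, -206, -7], "twist": [0, 0, 0.908]}, {"fingers": 1, "offset": [-325, -206, -7], "twist": [0, 0, 0.908]}, {"fingers": 1, "offset": [-325, -206, -7], "twist": [0, 0, 0.908]}, {"fingers": 1, "offset": [-325, -206, -7], "twist": [0, 0, 0.908]}, {"fingers": 1, "offset": [-325, -206, -7], "twist": [0, 0, 0.908]}]'

```text
time: 0.6
ee_pos: [358.0, 262.3, 257.4]
tcp_rot: [-0.0, 0.563, 0.827, -0.0]
force: [0.8, -0.1, -0.1]
gripper_width: 1.001
gripper_force: 0.0
```

```bash
python3 -c "
from h import *
go([430,150,260],12.75)"
```

```text
t 0.6 pos [358.  262.3 257.4] F [ 0.8 -0.1 -0.1] w 1.001 fg 0.0 j [ 0.48 -0.16 -0.09  1.64 -0.    1.68]
offset [-130.9   25.8   -2.6] twist [-0.     0.     0.153]
```

Request:
apply_moves --targets '[{"fingers": 1, "offset": [-120, 25, -2], "twist": [0, 0, 0.11]}, {"fingers": 1, "offset": [-120, 25, -2], "twist": [0, 0, 0.11]}, {"fingers": 1, "offset": [-120, 25, -2], "twist": [0, 0, 0.11]}, {"fingers": 1, "offset": [-120, 25, -2], "twist": [0, 0, 0.11]}]'

```text
time: 1.0
ee_pos: [426.6, 159.4, 259.1]
tcp_rot: [-0.0, 0.607, 0.795, -0.001]
force: [-0.6, 0.4, 0.5]
gripper_width: 1.004
gripper_force: 0.0
```

```bash
python3 -c "
from h import *
go([430,150,260],12.75)
import pickle
c=calibration('wrist');im=read_camera('wrist');np.save('w1',im);pickle.dump(c,open('w1.p','wb'));save(im,'w1.png',1.4)
print(get_state()['joint_vel'].round(3))"
```

```text
t 1.0 pos [426.6 159.4 259.1] F [-0.6  0.4  0.5] w 1.004 fg 0.0 j [ 0.21 -0.13 -0.06  1.64 -0.    1.52]
offset [-9.9  0.8 -0.9] twist [-0.001  0.001  0.043]
[ 0.051 -0.01  -0.005  0.008  0.012  0.006]
```

View pics/w1.png

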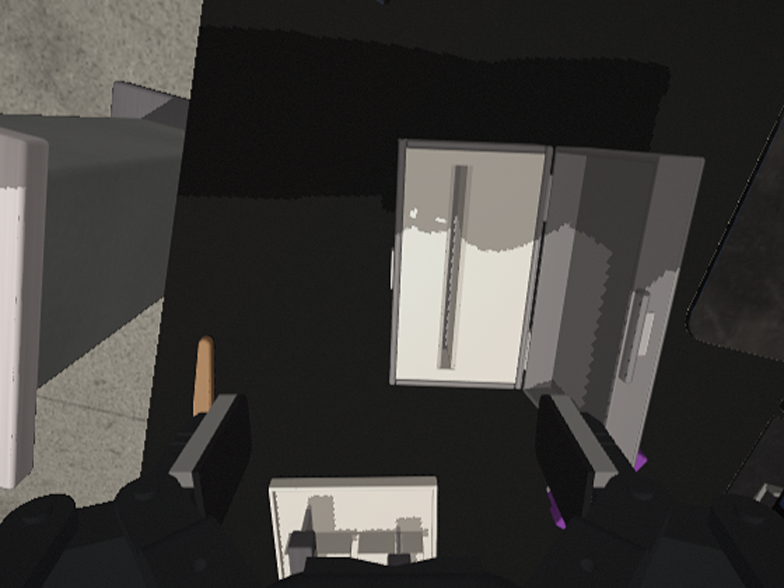

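The wrist picture shows the slot running from (461,165) to (446,369), the insert, and the open lid on the right. The fingers and the rack are at the bottom edge.

Run:
```python
from h import *
import pickle
w=pickle.load(open('w1.p','rb'));ct=calibration("top");im=np.load('w1.npy');g=im.mean(2)
# slot midline: per row, dark/contrasting run around expected col
pts=[]
for v in range(122,261,3):
    u0=(461-(v*1.4-165)*15/204)/1.4
    row=g[v,int(u0)-14:int(u0)+16];bg=np.median(row);d=np.where(row<bg-18)[0]+int(u0)-14
    d=d[abs(d-u0)<8]
    if len(d)>3: pts.append((d.min(),d.max(),v))
pts=np.array(pts);print(np.c_[pts[::6]].tolist())
mid=(pts[:,0]+pts[:,1])/2;k=np.polyfit(pts[:,2],mid,1);print("std",np.std(mid-np.polyval(k,pts[:,2])))
e=[(np.polyval(k,v),v) for v in(165/1.4-.3,369/1.4-.3)]
for z in(42,):
  P=[plane(w,*q,z) for q in e];d=P[0]-P[1];print(z,P,np.linalg.norm(d),"mid",(P[0]+P[1])/2,"short axis deg",np.degrees(np.arctan2(d[1],d[0]))-90)
tl=[(158.2,235.6),(219.8,220.1)]
for a,b in zip(e,tl): print(tri([ray(w,*a),ray(ct,*b)]))
```

```text
[[325, 333, 122], [324, 331, 140], [322, 330, 158], [319, 329, 176], [317, 330, 194], [316, 326, 212], [314, 327, 230], [313, 325, 248]]
std 0.5434887908126247
42 [array([454.0140332 , 226.74962915,  42.        ]), array([487.43991911,  82.22641726,  42.        ])] 148.33829116541787 mid [470.72697615 154.4880232   42.        ] short axis deg 13.022608698301482
(array([453.63473381, 226.50808863,  41.36023787]), [np.float64(0.5170875101690746), np.float64(0.5170875101691068)])
(array([485.66706811,  84.61389006,  47.49903554]), [np.float64(0.4572610246963454), np.float64(0.45726102469646723)])
```

```bash
python3 -c "
from h import *
go([425,-150,260],14.8)"
```

```text
t 1.05 pos [425.6 160.8 259.2] F [-0.3  0.3 -0.5] w 1.0 fg 0.0 j [ 0.21 -0.13 -0.06  1.64  0.    1.52]
offset [-299.6  -82.8   -0.8] twist [-0.002 -0.001  0.009]
```

Request:
apply_moves --targets '[{"fingers": 1, "offset": [-300, -83, 0], "twist": [0, 0, 0]}, {"fingers": 1, "offset": [-300, -83, 0], "twist": [0, 0, 0]}, {"fingers": 1, "offset": [-300, -83, 0], "twist": [0, 0, 0]}, {"fingers": 1, "offset": [-300, -83, 0], "twist": [0, 0, 0]}, {"fingers": 1, "offset": [-300, -83, 0], "twist": [0, 0, 0]}]'

```text
time: 1.55
ee_pos: [425.3, -88.1, 259.8]
tcp_rot: [-0.0, 0.604, 0.797, 0.0]
force: [1.4, -0.2, -0.2]
gripper_width: 1.001
gripper_force: 0.0
```

Request:
apply_moves --targets '[{"fingers": 0.3, "offset": [-60, -14, 0], "twist": [0, 0, 0]}, {"fingers": 0.3, "offset": [-60, -14, 0], "twist": [0, 0, 0]}, {"fingers": 0.3, "offset": [-60, -14, 0], "twist": [0, 0, 0]}, {"fingers": 0.3, "offset": [-60, -14, 0], "twist": [0, 0, 0]}]'

```text
time: 1.95
ee_pos: [428.2, -147.8, 259.7]
tcp_rot: [-0.001, 0.604, 0.797, 0.0]
force: [-0.5, -0.2, 0.4]
gripper_width: 0.65
gripper_force: 0.0
```

```bash
python3 -c "
from h import *
go([425,-150,260],14.8)
import pickle
c=calibration('wrist');im=read_camera('wrist');np.save('w2',im);pickle.dump(c,open('w2.p','wb'));save(im,'w2.png',1.4)
print(get_state()['joint_vel'].round(3))"
```

```text
t 1.95 pos [ 428.2 -147.8  259.7] F [-0.5 -0.2  0.4] w 0.65 fg 0.0 j [-0.48 -0.14 -0.07  1.64  0.    0.82]
offset [-1.2 -3.7 -0.3] twist [-0.    -0.002  0.014]
[ 0.009 -0.007 -0.001 -0.004 -0.004 -0.003]
```

View pics/w2.png

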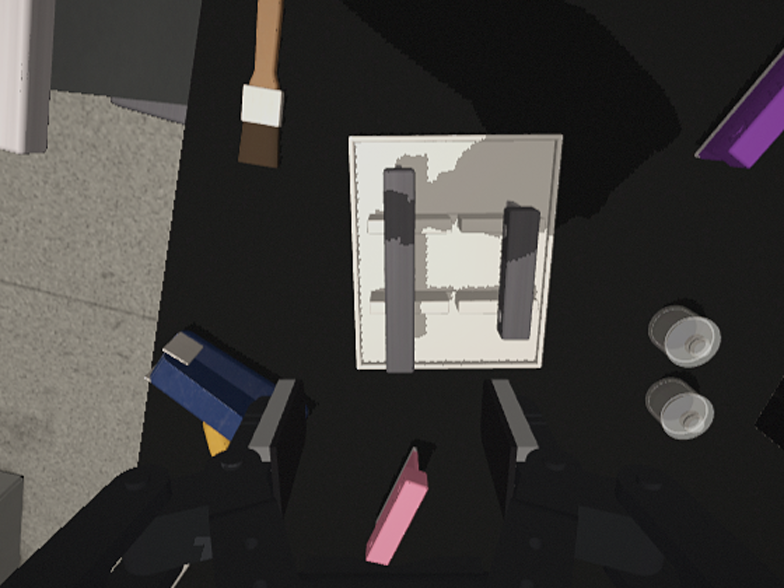

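The wide bar spans (398,168) to (400,372), on the left; the narrow bar spans (521,207) to (516,338), on the right. The fingers are visible at the bottom, and the gap between the bars is clear.

Run:
```python
from h import *
import pickle
w=pickle.load(open('w2.p','rb'));ct=calibration("top");cs=calibration("scene");im=np.load('w2.npy').astype(int);g=im.mean(2)
L=[];Rr=[];V=[]
for v in range(124,264,2):
    if 150<v<166 or 202<v<226: continue
    row=g[v,262:306]; d=np.where(row<125)[0]+262
    # contiguous run containing centre
    c=285;a=c
    while g[v,a-1]<128:a-=1
    b=c
    while g[v,b+1]<128:b+=1
    L.append(a);Rr.append(b);V.append(v)
V=np.array(V);print(list(zip(V,L,Rr))[::5])
def rob(V,X):
    X=np.array(X,float);m=np.ones(len(X),bool)
    for _ in range(4):
        k=np.polyfit(V[m],X[m],1);m=abs(X-np.polyval(k,V))<1.2
    return k,m.sum()
kl,nl=rob(V,L);kr,nr=rob(V,Rr);print(kl,nl,kr,nr)
e=[((np.polyval(kl,v)+np.polyval(kr,v))/2,v) for v in(120.4,265.6)]
col=g[110:130,285],g[255:275,285];print(col[0].astype(int),col[1].astype(int))
P=[plane(w,*q,62) for q in e];d=P[0]-P[1];print(P,np.linalg.norm(d),"mid",(P[0]+P[1])/2,np.degrees(np.arctan2(d[1],d[0]))-90)
for kk in(kl,kr): print("width chk",[plane(w,np.polyval(kk,v),v,62).round(1) for v in(125,260)])
T=[(272+103/4-.4,184+262/4-.4),(272+343/4-.4,184+193/4-.4)];S=[(222+65/4-.4,222+80/4-.4),(222+232/4-.4,222+222/4-.4)]
for i in(0,1): print(tri([ray(w,*e[i]),ray(ct,*T[i])]),tri([ray(w,*e[i]),ray(cs,*S[i])]))
go([0,0,0],14.8)
```

```text
[(np.int64(124), 274, 296), (np.int64(134), 274, 296), (np.int64(144), 274, 296), (np.int64(168), 274, 296), (np.int64(178), 275, 296), (np.int64(188), 275, 296), (np.int64(198), 275, 296), (np.int64(230), 276, 295), (np.int64(240), 276, 295), (np.int64(250), 276, 295), (np.int64(260), 276, 295)]
[1.61178654e-02 2.71807989e+02] 52 [-8.96212202e-03  2.97385949e+02] 52
[221 224 227 201 146 149 151 129  88  73  47  65  91 104 111 109 109 108
 109 108] [101 101 101 101 101 101 100 102 101 103  92  55  24  27  28  27  25  28
  27  28]
[array([416.42133052, -91.60149521,  62.        ]), array([ 454.92156859, -226.03998599,   62.        ])] 139.84268352071194 mid [ 435.67144956 -158.8207406    62.        ] 15.980552428905625
width chk [array([408.1, -98. ,  62. ]), array([ 444.2, -222.7,   62. ])]
width chk [array([426.9, -92.7,  62. ]), array([ 462.3, -217.6,   62. ])]
(array([416.58611536, -89.91679615,  70.83219433]), [np.float64(1.1668551728877667), np.float64(1.1668551728877885)]) (array([416.22982441, -91.78548183,  58.10472286]), [np.float64(0.3266183547937934), np.float64(0.326618354793808)])
(array([ 452.73731124, -221.48048975,   72.06981065]), [np.float64(0.7416724662215634), np.float64(0.7416724662215095)]) (array([ 452.95960684, -224.91100568,   63.50177022]), [np.float64(1.7300509882395556), np.float64(1.730050988239528)])
t 2.0 pos [ 428.3 -147.6  259.9] F [-0.3  0.4  0.1] w 0.651 fg 0.0 j [-0.48 -0.14 -0.07  1.64  0.    0.82]
offset [ 257.5 -372.5  260.2] twist [ 0.    -0.001  0.015]
```

```bash
python3 -c "
from h import *
go([435.6,-158.5,120],15.8);go([435.6,-158.5,68],15.8)"
```

```text
t 2.0 pos [ 428.3 -147.6  259.9] F [-0.3  0.4  0.1] w 0.651 fg 0.0 j [-0.48 -0.14 -0.07  1.64  0.    0.82]
offset [-12.7   4.1 139.8] twist [ 0.    -0.001 -0.002]
t 2.0 pos [ 428.3 -147.6  259.9] F [-0.3  0.4  0.1] w 0.651 fg 0.0 j [-0.48 -0.14 -0.07  1.64  0.    0.82]
offset [-12.7   4.1 191.8] twist [ 0.    -0.001 -0.002]
```

Request:
apply_moves --targets '[{"fingers": 0.1, "offset": [-12.5, 4, 50], "twist": [0, 0, 0]}, {"fingers": 0.1, "offset": [-12.5, 4, 90], "twist": [0, 0, 0]}, {"fingers": 0.1, "offset": [-12.5, 4, 130], "twist": [0, 0, 0]}, {"fingers": 0.1, "offset": [-12.5, 4, 140], "twist": [0, 0, 0]}, {"fingers": 0.1, "offset": [-12.5, 4, 140], "twist": [0, 0, 0]}]'

```text
time: 2.5
ee_pos: [434.3, -158.3, 118.3]
tcp_rot: [-0.002, 0.604, 0.797, -0.0]
force: [0.2, -1.2, 1.0]
gripper_width: 0.551
gripper_force: 0.0
```

```bash
python3 -c "
from h import *
go([435.6,-158.5,68],15.8)
import pickle
c=calibration('wrist');im=read_camera('wrist');np.save('w3',im);pickle.dump(c,open('w3.p','wb'));save(im,'w3.png',1.4)
print(get_state()['joint_vel'].round(3))"
```

```text
t 2.5 pos [ 434.3 -158.3  118.3] F [ 0.2 -1.2  1. ] w 0.551 fg 0.0 j [-0.49 -0.1  -0.31  1.36  0.    0.8 ]
offset [-0.8  1.4 50.3] twist [-0.003 -0.003 -0.002]
[-0.011 -0.015  0.057 -0.001 -0.001 -0.002]
```

View pics/w3.png

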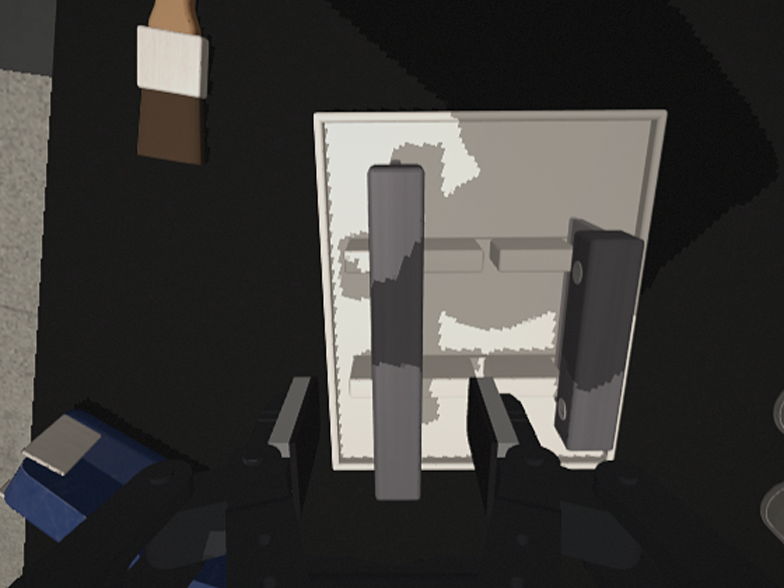

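The bar lies between the open fingers, from (396,165) to (398,499), and the narrow blade is clear at (605,340).

```bash
python3 -c "
from h import *
import pickle
w=pickle.load(open('w3.p','rb'))
P=[plane(w,u/1.4-.3,v/1.4-.3,62) for u,v in((396.3,165),(398.5,499))];d=P[0]-P[1]
m=(P[0]+P[1])/2;y=np.degrees(np.arctan2(d[1],d[0]))-90
print(P,np.linalg.norm(d),m,y)
go([m[0],m[1],68],y)"
```

```text
[array([416.26512255, -91.3588594 ,  62.        ]), array([ 455.17186601, -226.13670355,   62.        ])] 140.28115325785643 [ 435.71849428 -158.74778147   62.        ] 16.102008254157354
t 2.55 pos [ 435.8 -159.4  120.6] F [ 0.3 -0.6  1.1] w 0.548 fg 0.0 j [-0.5  -0.1  -0.31  1.36  0.    0.8 ]
offset [ 0.6  0.1 52.6] twist [ 0.    -0.    -0.008]
```

Request:
apply_moves --targets '[{"fingers": 0.1, "offset": [0.5, 0, 25], "twist": [0, 0, -0.005]}, {"fingers": 0.1, "offset": [0.5, 0, 45], "twist": [0, 0, -0.005]}, {"fingers": 0.1, "offset": [0.5, 0, 52], "twist": [0, 0, -0.005]}, {"fingers": 0.1, "offset": [0.5, 0, 52], "twist": [0, 0, -0.005]}, {"fingers": 0.1, "offset": [0.5, 0, 52], "twist": [0, 0, -0.005]}]'

```text
time: 3.05
ee_pos: [436.8, -160.7, 70.1]
tcp_rot: [0.002, 0.603, 0.798, 0.0]
force: [0.7, -0.3, 0.5]
gripper_width: 0.553
gripper_force: 0.0
```

Request:
apply_moves --targets '[{"fingers": -1, "offset": [0, 0, 0], "twist": [0, 0, 0]}, {"fingers": -1, "offset": [0, 0, 0], "twist": [0, 0, 0]}, {"fingers": -1, "offset": [0, 0, 0], "twist": [0, 0, 0]}, {"fingers": -1, "offset": [0, 0, 0], "twist": [0, 0, 0]}, {"fingers": -1, "offset": [0, 0, 0], "twist": [0, 0, 0]}]'

```text
time: 3.55
ee_pos: [436.4, -160.8, 69.5]
tcp_rot: [0.002, 0.603, 0.798, 0.0]
force: [-0.5, 1.2, 4.9]
gripper_width: 0.215
gripper_force: 61.3
```

```bash
python3 -c "
from h import *
go([435.7,-158.7,68],16)"
```

```text
t 3.55 pos [ 436.4 -160.8   69.5] F [-0.5  1.2  4.9] w 0.215 fg 61.3 j [-0.5  -0.07 -0.39  1.25 -0.    0.8 ]
offset [ 2.2 -0.1  1.5] twist [ 0.002  0.002 -0.003]
```

Request:
apply_moves --targets '[{"fingers": -1, "offset": [0, 0, -10], "twist": [0, 0, 0]}, {"fingers": -1, "offset": [0, 0, -35], "twist": [0, 0, 0]}, {"fingers": -1, "offset": [0, 0, -70], "twist": [0, 0, 0]}, {"fingers": -1, "offset": [0, 0, -100], "twist": [0, 0, 0]}, {"fingers": -1, "offset": [0, 0, -100], "twist": [0, 0, 0]}]'

```text
time: 4.05
ee_pos: [437.6, -161.3, 172.6]
tcp_rot: [0.004, 0.603, 0.798, 0.001]
force: [-0.2, -0.9, -2.5]
gripper_width: 0.215
gripper_force: 60.6
```

```bash
python3 -c "
from h import *
go([471.2,152.4,160],13)"
```

```text
t 4.05 pos [ 437.6 -161.3  172.6] F [-0.2 -0.9 -2.5] w 0.215 fg 60.6 j [-0.5  -0.12 -0.22  1.46 -0.    0.8 ]
offset [292.8 117.7  11.6] twist [0.006 0.006 0.049]
```

Request:
apply_moves --targets '[{"fingers": -1, "offset": [25, 10, 1], "twist": [0, 0, 0]}, {"fingers": -1, "offset": [60, 24, 3], "twist": [0, 0, 0.01]}, {"fingers": -1, "offset": [95, 38, 5], "twist": [0, 0, 0.02]}, {"fingers": -1, "offset": [130, 52, 7], "twist": [0, 0, 0.03]}, {"fingers": -1, "offset": [165, 66, 8], "twist": [0, 0, 0.04]}]'

```text
time: 4.55
ee_pos: [452.5, 18.1, 157.7]
tcp_rot: [-0.002, 0.619, 0.785, -0.001]
force: [0.6, 0.4, -2.8]
gripper_width: 0.215
gripper_force: 60.5
```

Request:
apply_moves --targets '[{"fingers": -1, "offset": [35, 14, 1], "twist": [0, 0, 0.01]}, {"fingers": -1, "offset": [70, 28, 2], "twist": [0, 0, 0.01]}, {"fingers": -1, "offset": [100, 40, 3], "twist": [0, 0, 0.01]}, {"fingers": -1, "offset": [120, 47, 3], "twist": [0, 0, 0.01]}, {"fingers": -1, "offset": [126, 49, 3], "twist": [0, 0, 0.01]}]'

```text
time: 5.05
ee_pos: [470.7, 152.5, 154.7]
tcp_rot: [-0.001, 0.622, 0.783, -0.001]
force: [-0.1, -0.3, -2.5]
gripper_width: 0.213
gripper_force: 60.5
```

Request:
apply_moves --targets '[{"fingers": -1, "offset": [0, 0, 0], "twist": [0, 0, 0]}, {"fingers": -1, "offset": [0, 0, 0], "twist": [0, 0, 0]}]'

```text
time: 5.25
ee_pos: [471.4, 149.8, 155.9]
tcp_rot: [-0.0, 0.623, 0.782, -0.001]
force: [0.3, -0.6, -3.1]
gripper_width: 0.218
gripper_force: 60.5
```

```bash
python3 -c "
from h import *
go([471.2,152.4,160],13)
import pickle
c=calibration('wrist');im=read_camera('wrist');np.save('w4',im);pickle.dump(c,open('w4.p','wb'));save(im,'w4.png',1.4)
print(get_state()['joint_vel'].round(3));go([471.2,152.4,160],13)"
```

```text
t 5.25 pos [471.4 149.8 155.9] F [ 0.3 -0.6 -3.1] w 0.218 fg 60.5 j [ 0.17 -0.03 -0.17  1.43 -0.    1.52]
offset [ 2.6  0.4 -4.1] twist [-0.002  0.001 -0.001]
[-0.009 -0.005  0.006 -0.001  0.003  0.003]
t 5.3 pos [471.6 149.6 156.2] F [ 0.4 -0.3 -2.2] w 0.218 fg 60.5 j [ 0.17 -0.03 -0.17  1.43 -0.    1.52]
offset [ 2.9  0.2 -3.8] twist [-0.001  0.001 -0.002]
```

View pics/w4.png

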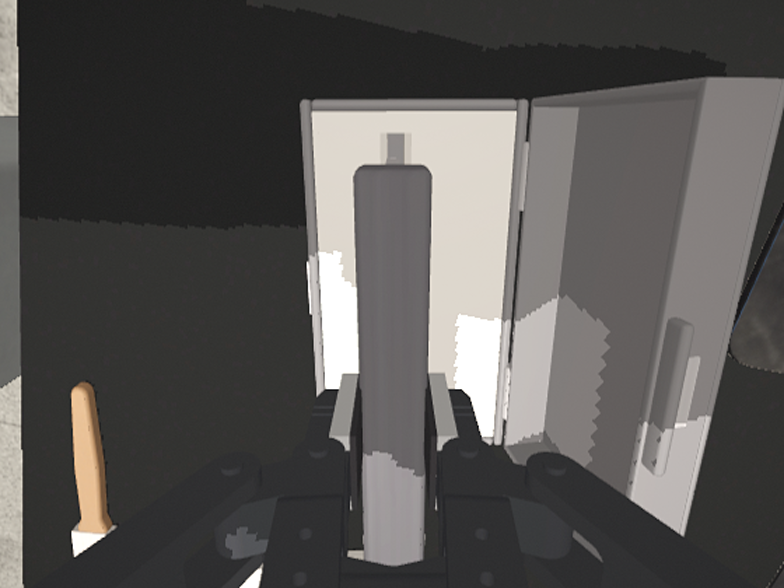

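The held bar runs from (393,165) to (394,560). The slot's far end shows above it at (396,133), with its mouth spanning columns 380 to 411.

```bash
python3 -c "
from h import *
import pickle
w=pickle.load(open('w4.p','rb'));s=get_state()
f=lambda u,v,z:plane(w,u/1.4-.3,v/1.4-.3,z)
e=f(396,133,42);y=np.radians(13);lx=np.array([-np.sin(y),np.cos(y),0])
print('slot end',e,'-> centre',e-74*lx)
for z in(147,149):
  a=f(393,165,z);b=f(393.5,550,z);d=a-b;print('bar end',a,'centre',a-70*lx,'yaw',np.degrees(np.arctan2(d[1],d[0]))-90)
# insert edges parallel slot for yaw
for q in(((313,112),(325,385)),((518,112),(496,440))):
  a,b=f(*q[0],42),f(*q[1],42);d=a-b;print(a,b,'yaw',np.degrees(np.arctan2(d[1],d[0]))-90)
print(w['origin'])"
```

```text
slot end [454.70696441 226.8879501   42.        ] -> centre [471.35334243 154.7845653   42.        ]
bar end [455.055738   220.25474095 147.        ] centre [470.8023118  152.04883642 147.        ] yaw 12.910977698808864
bar end [455.02866464 220.39123789 149.        ] centre [470.77523845 152.18533335 149.        ] yaw 12.910977698808892
[417.05557463 227.3295858   42.        ] [446.49066788  95.42894188  42.        ] yaw 12.580059961078945
[505.15125388 247.40874264  42.        ] [544.10549263  82.99536488  42.        ] yaw 13.329226149050498
[453.28777852 229.16834221 277.6051475 ]
```

Request:
apply_moves --targets '[{"fingers": -1, "offset": [2.5, 0.5, 10], "twist": [0, 0, 0]}, {"fingers": -1, "offset": [2.5, 0.5, 25], "twist": [0, 0, 0]}, {"fingers": -1, "offset": [2.5, 0.5, 40], "twist": [0, 0, 0]}, {"fingers": -1, "offset": [2.5, 0.5, 48], "twist": [0, 0, 0]}, {"fingers": -1, "offset": [2.5, 0.5, 48], "twist": [0, 0, 0]}]'

```text
time: 5.8
ee_pos: [470.5, 152.4, 106.8]
tcp_rot: [-0.001, 0.623, 0.782, -0.001]
force: [-0.3, 0.3, -2.8]
gripper_width: 0.215
gripper_force: 60.5
```

```bash
python3 -c "
from h import *
import pickle
go([471.2,152.4,69.5],13)
c=calibration('wrist');im=read_camera('wrist');np.save('w5',im);pickle.dump(c,open('w5.p','wb'));save(im[:300],'w5.png',1.4)"
```

```text
t 5.8 pos [470.5 152.4 106.8] F [-0.3  0.3 -2.8] w 0.215 fg 60.5 j [ 0.18 -0.01 -0.25  1.33 -0.    1.52]
offset [-0.2  0.8 37.3] twist [-0.004 -0.    -0.002]
```

View pics/w5.png

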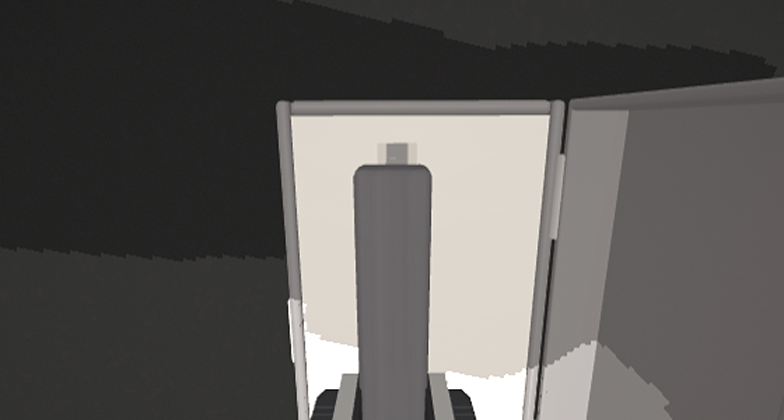

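Now the slot's far end is at (397,142) and the bar's end is at (393,165).

```bash
python3 -c "
from h import *
import pickle
w=pickle.load(open('w5.p','rb'))
f=lambda u,v,z:plane(w,u/1.4-.3,v/1.4-.3,z)
y=np.radians(13);lx=np.array([-np.sin(y),np.cos(y),0]);ly=np.array([np.cos(y),np.sin(y),0])
c=f(397,142.5,42)-74*lx;a=f(392.7,165.5,99.5);b=f(393.5,400,99.5);d=a-b
m=a-70*lx;print(c,m,np.degrees(np.arctan2(d[1],d[0]))-90,'shift x,y',(c-m)@lx,(c-m)@ly)"
```

```text
[471.14272033 154.89881426  42.        ] [469.86155401 154.68546065  99.5       ] 12.998821320589968 shift x,y -0.08031434117484712 1.2963242323676543
```

Request:
apply_moves --targets '[{"fingers": -1, "offset": [0, 1.2, 0], "twist": [0, 0, 0]}, {"fingers": -1, "offset": [0, 1.2, 4], "twist": [0, 0, 0]}, {"fingers": -1, "offset": [0, 1.2, 8], "twist": [0, 0, 0]}, {"fingers": -1, "offset": [0, 1.2, 12], "twist": [0, 0, 0]}, {"fingers": -1, "offset": [0, 1.2, 15], "twist": [0, 0, 0]}]'

```text
time: 6.35
ee_pos: [473.0, 153.5, 93.4]
tcp_rot: [-0.0, 0.623, 0.782, -0.0]
force: [-0.1, -0.2, -2.5]
gripper_width: 0.216
gripper_force: 60.5
```

Request:
apply_moves --targets '[{"fingers": -1, "offset": [0, 0, 3], "twist": [0, 0, 0]}, {"fingers": -1, "offset": [0, 0, 6], "twist": [0, 0, 0]}, {"fingers": -1, "offset": [0, 0, 9], "twist": [0, 0, 0]}]'

```text
time: 6.65
ee_pos: [473.1, 153.4, 84.6]
tcp_rot: [-0.0, 0.623, 0.782, -0.0]
force: [-0.3, -0.4, -1.9]
gripper_width: 0.219
gripper_force: 60.5
```

```bash
python3 -c "
from h import *
go([471.2,152.4,69.5],13)"
```

```text
t 6.65 pos [473.1 153.4  84.6] F [-0.3 -0.4 -1.9] w 0.219 fg 60.5 j [ 0.18  0.01 -0.28  1.28 -0.    1.52]
offset [-0.6 -2.1 15.1] twist [-0.     0.    -0.001]
```

Request:
apply_moves --targets '[{"fingers": -1, "offset": [0, 0, 3], "twist": [0, 0, 0]}, {"fingers": -1, "offset": [0, 0, 6], "twist": [0, 0, 0]}, {"fingers": -1, "offset": [0, 0, 9], "twist": [0, 0, 0]}, {"fingers": -1, "offset": [0, 0, 11], "twist": [0, 0, 0]}, {"fingers": -1, "offset": [0, 0, 11], "twist": [0, 0, 0]}]'

```text
time: 7.15
ee_pos: [472.8, 153.4, 73.4]
tcp_rot: [-0.0, 0.623, 0.782, -0.0]
force: [-0.4, 0.2, -3.4]
gripper_width: 0.215
gripper_force: 60.5
```

Request:
apply_moves --targets '[{"fingers": -1, "offset": [0, 0, 1], "twist": [0, 0, 0]}, {"fingers": -1, "offset": [0, 0, 2], "twist": [0, 0, 0]}, {"fingers": -1, "offset": [0, 0, 2], "twist": [0, 0, 0]}]'

```text
time: 7.45
ee_pos: [473.1, 153.4, 71.8]
tcp_rot: [-0.0, 0.623, 0.782, -0.0]
force: [-1.2, -0.1, -2.5]
gripper_width: 0.213
gripper_force: 60.5
```

Request:
apply_moves --targets '[{"fingers": -1, "offset": [0, 0, 1], "twist": [0, 0, 0]}, {"fingers": -1, "offset": [0, 0, 1.5], "twist": [0, 0, 0]}, {"fingers": -1, "offset": [0, 0, 1.5], "twist": [0, 0, 0]}]'

```text
time: 7.75
ee_pos: [473.1, 153.4, 70.3]
tcp_rot: [-0.0, 0.623, 0.782, -0.0]
force: [-0.2, -1.1, -2.8]
gripper_width: 0.215
gripper_force: 60.5
```

Request:
apply_moves --targets '[{"fingers": -1, "offset": [0, 0, 0.6], "twist": [0, 0, 0]}, {"fingers": -1, "offset": [0, 0, 1], "twist": [0, 0, 0]}, {"fingers": -1, "offset": [0, 0, 1], "twist": [0, 0, 0]}]'

```text
time: 8.05
ee_pos: [473.2, 153.5, 69.6]
tcp_rot: [0.0, 0.623, 0.782, 0.0]
force: [-0.9, 0.9, -0.4]
gripper_width: 0.212
gripper_force: 60.7
```

Request:
apply_moves --targets '[{"fingers": -1, "offset": [0, 0, 0.6], "twist": [0, 0, 0]}, {"fingers": -1, "offset": [0, 0, 1], "twist": [0, 0, 0]}, {"fingers": -1, "offset": [0, 0, 1], "twist": [0, 0, 0]}]'

```text
time: 8.35
ee_pos: [473.2, 153.5, 69.6]
tcp_rot: [0.0, 0.623, 0.782, 0.0]
force: [-3.4, -0.7, 4.9]
gripper_width: 0.215
gripper_force: 61.6
```

Contact came at the expected height, so the bar is seated. Releasing now.

Request:
apply_moves --targets '[{"fingers": -0.1, "offset": [0, 0, -0.5], "twist": [0, 0, 0]}, {"fingers": -0.1, "offset": [0, 0, -0.5], "twist": [0, 0, 0]}, {"fingers": -0.1, "offset": [0, 0, -0.5], "twist": [0, 0, 0]}, {"fingers": -0.1, "offset": [0, 0, -0.5], "twist": [0, 0, 0]}, {"fingers": -0.1, "offset": [0, 0, -0.5], "twist": [0, 0, 0]}]'

```text
time: 8.85
ee_pos: [473.2, 153.4, 68.7]
tcp_rot: [-0.0, 0.623, 0.782, -0.0]
force: [-0.7, -0.0, -0.3]
gripper_width: 0.451
gripper_force: 0.0
```

Request:
apply_moves --targets '[{"fingers": -0.1, "offset": [0, 0, -20], "twist": [0, 0, 0]}, {"fingers": -0.1, "offset": [0, 0, -60], "twist": [0, 0, 0]}, {"fingers": -0.1, "offset": [0, 0, -100], "twist": [0, 0, 0]}, {"fingers": -1, "offset": [0, 0, -140], "twist": [0, 0, 0]}, {"fingers": -1, "offset": [0, 0, -180], "twist": [0, 0, 0]}]'

```text
time: 9.35
ee_pos: [472.9, 153.4, 250.4]
tcp_rot: [0.0, 0.623, 0.782, 0.0]
force: [1.5, -0.1, -0.5]
gripper_width: 0.116
gripper_force: 0.0
```

Run:
```python
from h import *
import pickle
go([471.2,152.4,250],13)
c=calibration('wrist');im=read_camera('wrist');np.save('w6',im);pickle.dump(c,open('w6.p','wb'))
s=read_camera("scene");np.save("s6",s)
o=np.hstack([cv2.resize(im,(560,420))[:, 140:540],cv2.resize(s[110:215,180:280],(400,420),interpolation=cv2.INTER_CUBIC)])
save(o,"w6.png")
```

```text
t 9.35 pos [472.9 153.4 250.4] F [ 1.5 -0.1 -0.5] w 0.116 fg 0.0 j [ 0.18 -0.03  0.02  1.62  0.    1.52]
offset [-0.6 -1.9  0.4] twist [ 0.    -0.    -0.001]
```

View pics/w6.png

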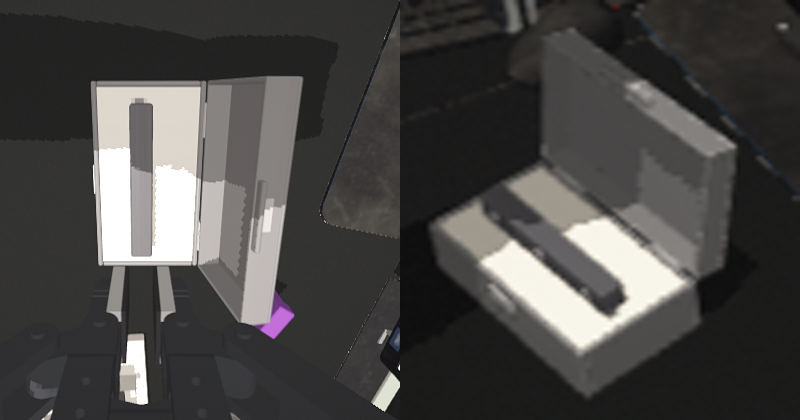

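The bar rests flat on the insert, running from wrist (141,104) to (141,256) in the crop. The lid is still open on the right, with its outer edge from (302,77) to (268,324). Next I measure the lid angle and the monitor's clearance.

Run:
```python
from h import *
import pickle
w=pickle.load(open('w6.p','rb'));cs=calibration("scene");ct=calibration("top")
P=[plane(w,u,v,62) for u,v in((281,103.5),(282,256))];d=P[0]-P[1];print("bar",P,np.linalg.norm(d),(P[0]+P[1])/2)
y=np.radians(13);X=np.array([np.cos(y),np.sin(y),0]);Y=np.array([-np.sin(y),np.cos(y),0]);S=np.array([471,154.7,0])
def own(p): return np.array([(p-S)@X,(p-S)@Y,p[2]]).round(1)
for n,a,b in [("outer -y",(408,324),(263.6,147.3)),("outer +y",(442,77),(223.5,117.3)),("inner -y",(381,322),(255.6,148.6))]:
    p,e=tri([ray(w,*a),ray(cs,*b)]);print(n,own(p),e[0].round(1))
for n,t,s in [("monitor lower right",(317/1.4,150/1.4),(443/1.4,197/1.4))]:
    p,e=tri([ray(ct,*t),ray(cs,*s)]);print(n,p,own(p),e)
for t in((0,162),(317,150),(160,157),(283,86)): # plane at z=150/300 bottom edge of screen
    print(t,[own(plane(ct,t[0]/1.4,t[1]/1.4,z)) for z in(100,200,400)])
print(own(P[0]),own(P[1]),"tcp",own(get_state()["ee_pos"]))
```

```text
bar [array([457.32622904, 222.98211592,  62.        ]), array([489.32788391,  87.45871566,  62.        ])] 139.25048629543787 [473.32705648 155.22041579  62.        ]
outer -y [ 97.4 -89.9 138.1] 2.1
outer +y [101.2  87.6 135.3] 0.4
inner -y [ 75.1 -84.6 143.2] 1.8
monitor lower right [724.19773127  55.978119   123.19015783] [ 224.5 -153.1  123.2] [np.float64(1.2212453545116302), np.float64(1.2212453545116948)]
(0, 162) [array([335. , 333.2, 100. ]), array([293.1, 276.3, 200. ]), array([209.2, 162.4, 400. ])]
(317, 150) [array([ 230.6, -151.2,  100. ]), array([ 199.8, -156.4,  200. ]), array([ 138.2, -166.9,  400. ])]
(160, 157) [array([280.6,  88.8, 100. ]), array([244.5,  58. , 200. ]), array([172.2,  -3.7, 400. ])]
(283, 86) [array([ 342.8, -123.9,  100. ]), array([ 300., -132.,  200.]), array([ 214.5, -148.3,  400. ])]
[ 2.  69.6 62. ] [  2.7 -69.6  62. ] tcp [  4.9  -1.8 256. ]
```

Lid angle is about 1.75 rad, the monitor is well clear, and the blade is home. Going over behind the lid.

Request:
apply_moves --targets '[{"fingers": -1, "offset": [2, 45, 0], "twist": [0, 0, 0]}, {"fingers": -1, "offset": [2, 90, 0], "twist": [0, 0, 0]}, {"fingers": -1, "offset": [2, 130, 0], "twist": [0, 0, 0]}, {"fingers": -1, "offset": [2, 137, 0], "twist": [0, 0, 0]}, {"fingers": -1, "offset": [2, 137, 0], "twist": [0, 0, 0]}]'

```text
time: 9.95
ee_pos: [606.6, 186.0, 246.3]
tcp_rot: [-0.001, 0.623, 0.782, -0.001]
force: [0.6, -0.1, 0.6]
gripper_width: -0.002
gripper_force: 0.0
```

```bash
cat >> h.py <<'E'
def own(p=None):
    s=get_state();p=s["ee_pos"] if p is None else np.array(p);y=np.radians(13);d=p-np.array([471,154.7,0])
    return np.array([d@[np.cos(y),np.sin(y),0],d@[-np.sin(y),np.cos(y),0],p[2]]).round(1),s["force"].round(1)
E
python3 -c "
from h import *
print(own());go([0,0,0],13)"
```

```text
(array([139.1,   0. , 246.3]), array([ 0.6, -0.1,  0.6]))
t 9.95 pos [606.6 186.  246.3] F [ 0.6 -0.1  0.6] w -0.002 fg 0.0 j [ 0.19  0.35  0.43  1.66 -0.    1.54]
offset [ -45.5 -631.9  248.7] twist [-0.004 -0.    -0.001]
```

Request:
apply_moves --targets '[{"fingers": -1, "offset": [0, 2, 40], "twist": [0, 0, 0]}, {"fingers": -1, "offset": [0, 2, 75], "twist": [0, 0, 0]}, {"fingers": -1, "offset": [0, 2, 105], "twist": [0, 0, 0]}, {"fingers": -1, "offset": [0, 2, 112], "twist": [0, 0, 0]}, {"fingers": -1, "offset": [0, 2, 112], "twist": [0, 0, 0]}]'

```text
time: 10.45
ee_pos: [606.2, 186.2, 136.1]
tcp_rot: [-0.001, 0.623, 0.782, -0.001]
force: [1.5, 0.3, 0.9]
gripper_width: -0.0
gripper_force: 0.0
```

```bash
python3 -c "
from h import *
print(own())"
```

```text
(array([138.8,   0.3, 136.1]), array([1.5, 0.3, 0.9]))
```

Request:
apply_moves --targets '[{"fingers": -1, "offset": [0, -12, 0], "twist": [0, 0, 0]}, {"fingers": -1, "offset": [0, -22, 0], "twist": [0, 0, 0]}, {"fingers": -1, "offset": [0, -30, 0], "twist": [0, 0, 0]}, {"fingers": -1, "offset": [0, -36, 0], "twist": [0, 0, 0]}, {"fingers": -1, "offset": [0, -42, 0], "twist": [0, 0, 0]}]'

```text
time: 10.95
ee_pos: [568.7, 177.4, 139.5]
tcp_rot: [0.002, 0.623, 0.782, 0.002]
force: [2.4, 0.4, 1.9]
gripper_width: -0.003
gripper_force: 1.0
```

```bash
python3 -c "
from h import *
print(own())"
```

```text
(array([1.002e+02, 1.000e-01, 1.395e+02]), array([2.4, 0.4, 1.9]))
```

Request:
apply_moves --targets '[{"fingers": -1, "offset": [0, -9, 0], "twist": [0, 0, 0]}, {"fingers": -1, "offset": [0, -18, 0], "twist": [0, 0, 0]}, {"fingers": -1, "offset": [0, -27, 0], "twist": [0, 0, 0]}, {"fingers": -1, "offset": [0, -36, 0], "twist": [0, 0, 0]}, {"fingers": -1, "offset": [0, -44, 3], "twist": [0, 0, 0]}]'

```text
time: 11.45
ee_pos: [523.4, 167.0, 133.9]
tcp_rot: [-0.0, 0.623, 0.782, -0.0]
force: [0.3, 0.6, 3.4]
gripper_width: 0.0
gripper_force: 1.1
```

```bash
python3 -c "
from h import *
print(own())
s=read_camera('scene');save(s[100:220,180:290],'s7.png',4)"
```

```text
(array([ 53.8,   0.2, 133.9]), array([0.3, 0.6, 3.4]))
```

View pics/s7.png

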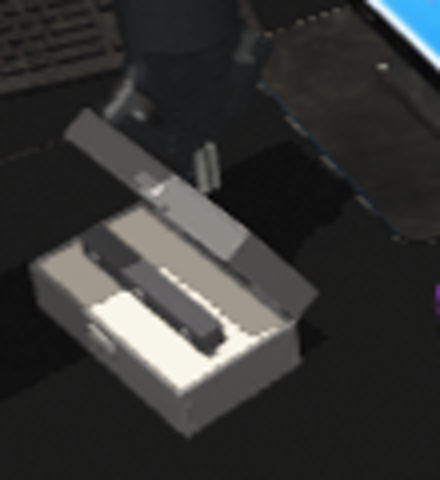

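The lid is swinging shut with the fingertips on its outer face, and the blade lies undisturbed at (150,290) in the crop. I'll continue along the arc.

Request:
apply_moves --targets '[{"fingers": -1, "offset": [0, -11, 3], "twist": [0, 0, 0]}, {"fingers": -1, "offset": [0, -19, 8], "twist": [0, 0, 0]}, {"fingers": -1, "offset": [0, -27, 13], "twist": [0, 0, 0]}, {"fingers": -1, "offset": [0, -34, 20], "twist": [0, 0, 0]}, {"fingers": -1, "offset": [0, -40, 27], "twist": [0, 0, 0]}]'

```text
time: 12.0
ee_pos: [484.1, 158.0, 105.9]
tcp_rot: [-0.001, 0.623, 0.782, -0.001]
force: [-1.1, -0.3, 2.4]
gripper_width: -0.0
gripper_force: 0.9
```

```bash
python3 -c "
from h import *
print(own())"
```

```text
(array([ 13.5,   0.3, 105.9]), array([-1.1, -0.3,  2.4]))
```

Next I press down toward 91 mm (the lid's top at 69 mm), in small steps.

Request:
apply_moves --targets '[{"fingers": -1, "offset": [0, -6, 5], "twist": [0, 0, 0]}, {"fingers": -1, "offset": [0, -12, 9], "twist": [0, 0, 0]}, {"fingers": -1, "offset": [0, -18, 13], "twist": [0, 0, 0]}, {"fingers": -1, "offset": [0, -20, 14], "twist": [0, 0, 0]}, {"fingers": -1, "offset": [0, -20, 14], "twist": [0, 0, 0]}]'

```text
time: 12.5
ee_pos: [465.2, 153.7, 92.4]
tcp_rot: [-0.0, 0.623, 0.782, -0.0]
force: [-0.1, 0.6, 0.1]
gripper_width: 0.002
gripper_force: 0.0
```

Request:
apply_moves --targets '[{"fingers": -1, "offset": [0, 0, 0.5], "twist": [0, 0, 0]}, {"fingers": -1, "offset": [0, 0, 1], "twist": [0, 0, 0]}, {"fingers": -1, "offset": [0, 0, 1], "twist": [0, 0, 0]}]'

```text
time: 12.8
ee_pos: [466.1, 153.9, 92.0]
tcp_rot: [0.0, 0.623, 0.782, 0.0]
force: [-0.2, -0.5, 0.2]
gripper_width: -0.001
gripper_force: 0.0
```

Request:
apply_moves --targets '[{"fingers": -1, "offset": [0, 0, 0.7], "twist": [0, 0, 0]}, {"fingers": -1, "offset": [0, 0, 1.4], "twist": [0, 0, 0]}, {"fingers": -1, "offset": [0, 0, 2], "twist": [0, 0, 0]}, {"fingers": -1, "offset": [0, 0, 2], "twist": [0, 0, 0]}]'

```text
time: 13.2
ee_pos: [465.9, 153.8, 91.0]
tcp_rot: [0.0, 0.623, 0.782, 0.0]
force: [-1.4, -1.1, 6.2]
gripper_width: -0.002
gripper_force: 2.9
```

Request:
apply_moves --targets '[{"fingers": -1, "offset": [0, 0, 0.7], "twist": [0, 0, 0]}, {"fingers": -1, "offset": [0, 0, 1.4], "twist": [0, 0, 0]}, {"fingers": -1, "offset": [0, 0, 2], "twist": [0, 0, 0]}, {"fingers": -1, "offset": [0, 0, 2], "twist": [0, 0, 0]}]'

```text
time: 13.6
ee_pos: [466.0, 153.8, 90.9]
tcp_rot: [0.0, 0.623, 0.782, 0.0]
force: [-5.7, -1.2, 14.3]
gripper_width: -0.0
gripper_force: 7.0
```

```bash
python3 -c "
from h import *
print(own())"
```

```text
(array([-5.1,  0.3, 90.9]), array([-5.7, -1.2, 14.3]))
```

There is a hard stop at 91 mm, so the tips are at 69 mm, which is the shut height. Retreating, then checking.

Request:
apply_moves --targets '[{"fingers": -1, "offset": [0, 0, -10], "twist": [0, 0, 0]}, {"fingers": -1, "offset": [0, 0, -50], "twist": [0, 0, 0]}, {"fingers": -1, "offset": [0, 0, -100], "twist": [0, 0, 0]}, {"fingers": -1, "offset": [0, 0, -150], "twist": [0, 0, 0]}, {"fingers": -1, "offset": [0, 0, -150], "twist": [0, 0, 0]}]'

```text
time: 14.1
ee_pos: [469.9, 154.6, 246.7]
tcp_rot: [0.005, 0.623, 0.782, 0.006]
force: [0.7, 0.4, 0.1]
gripper_width: 0.001
gripper_force: 0.0
```

```bash
python3 -c "
from h import *
s=read_camera('scene');w=read_camera('wrist')
save(np.hstack([cv2.resize(s[100:310,180:330],(400,560),interpolation=cv2.INTER_CUBIC),cv2.resize(w[:,140:440],(400,560))]),'end.png')
print(own())"
```

```text
(array([-3.8e+00,  2.0e-01,  2.4e+02]), array([-0.1, -0.6,  0.3]))
```

View pics/end.png

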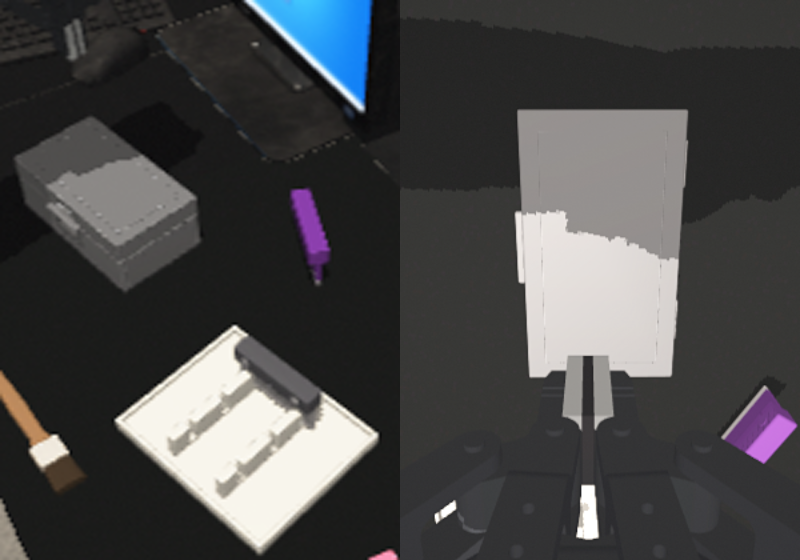

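The case is shut flush at (107,205), the narrow blade still stands in the rack at (278,375), and the arm is clear.

```bash
python3 -c "
from h import *
print(hand_in())"
```

```text
the job is handed in; nothing more can be done
None
```

The wide blade is seated in the case slot and released, the lid is shut, the narrow blade is still standing in the rack, and the job is handed in; no verdict was shown.

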